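# Feel the bare tray cell, then load the tall vial

## Task

One of the three cells of the grey vial tray holds no vial. First touch the floor of that bare cell with the empty fingertips to make sure it is clear, then pick up the tall vial that stands on the worktop and set it down upright in that cell. Do not drop it in from above the tray, and do not tip over or take out the two small vials already in the tray.

Things in the scene. Friction and masses are not known exactly. Their poses are not given: they have to be found in the camera images.
- tall_vial: The vial to load: brown, white screw cap, 33 mm across, 70 mm tall (cap 26 mm wide, top 10 mm). Stands upright on the worktop left of the tray. Origin at the centre of its underside, z up. A 48 mm spare vial stands near it and is not wanted.
- cell_pad: Black rubber pad on the bare cell's floor. Origin 16 mm over the worktop, flat firm top 4.5 mm above it. z up, x across the tray, y along its row of cells. Tray: fixed grey block 80 x 210 x 40 mm, three round cells 57 mm wide in a row, 64 mm apart, rim 20 mm above the pad: only shut fingers fit in. Any cell may be the bare one. Fingers closing along x clear the small vials.
- small_vial_a: Small brown vial with a blue cap, 25 mm across, 48 mm tall, standing loose in one cell of the tray (top about 68 mm over the worktop). Origin at the centre of its underside, z up.
- small_vial_b: Small brown vial with a green cap, 25 mm across, 48 mm tall, standing loose in another cell of the tray (top about 68 mm over the worktop). Origin at the centre of its underside, z up.

How it is judged:
By the outcome, as a careful person would: the job done as asked, in the order asked, and still so for the second after the job is handed in, with the robot touching nothing.
It also fails if it takes over 56 s, if anything falls off the work surface, if the arm or the gripper's body presses on something with over 40 N, if the wrist force passes 120 N, or if a joint passes its speed limit or range.

## Robot

A 6-joint arm with a two-finger parallel gripper is mounted at the origin on a cart in front of the work surface, level with it; the furniture and walls round the work are solid. World frame = base frame: x ahead of the robot, y to its left, z up, the work surface at z = 0. Lengths are in m, angles in rad, forces in N, time in s.
With the tool pointing down it reaches from about 0.325 to 0.9 m from the base axis. Payload 6.1 kg.
Tool frame: the origin (TCP) lies at the very end of the fingers, on their centre line; the grasp point (between the pads) lies 19 mm behind it; z points along the fingers, y is the direction in which the jaws open and shut (so a half turn about z gives the same grasp; the last joint's range is limited). The gripper opens to 87 mm and grips with 3 to 60 N. Pads are 19 mm wide; open, the fingers measure 117 mm over their backs; the gripper's body (75 mm by 190 mm) begins 51 mm behind the grasp point.
Start: joints at [-1.28, 0.22, 1.526, -0, 1.395, -0.126], TCP at [0.253, -0.571, 0.223] pointing down, gripper open.
Joint ranges: [-2.98, 2.98], [-0.91, 2.08], [0.09, 2.57], [-1.24, 4.39], [0.2, 2.65], [-2.68, 2.68]. Speed limits (rad/s): [2.57, 2.57, 3.01, 3.14, 3.14, 3.14].

## Interface

Orientations are given as a 3x3 rotation matrix whose columns are the frame's x, y, z axes.
In Python, from workcell import robot gives the robot as it stands.
- The arm moves only by the tool carry_out, never from a script. Its argument "moves" is a list of rows, each a list of 4 numbers: the shift along the tool's x, y, z in m, then the turn about the tool's z in degrees. A call has 1 to 10 rows; each row is the pose to reach, as a shift and turn from the pose commanded when the call began, along the tool's axes at that moment; what a row does not reach only later rows make up. A row lasts 1/8 s, in which the tool goes at most 62.5 mm and 10.7 degrees, less where a joint would pass 70% of its speed; a pose out of reach is approached as far as the arm can. A call with a gripper value outside its range is refused whole. "fingers" is the opening, from 0 (shut) to 1 (fully open), set as the call begins (left out, the last holds). The fingers move at their own pace and stop on an object; the grip force is fixed at half the most. Time passes only in rows, so rows that repeat a pose let the fingers close. It gives the time, the measured TCP pose, the force and the opening at its end, in the units of the state.
- robot.observe(): the state, without advancing time (a new reading comes with each control period).
- robot.grab_frame(name): name is "scene" or "top"; returns the picture (400x640x3 uint8, red, green, blue); there is no depth.
- robot.camera_info(name): a dict with "intrinsics" (3x3 intrinsics, pixels), "extrinsics" (4x4, takes a point from world to camera coordinates). Camera axes: x right, y up, looking along -z (the intrinsics and any distortion apply to the point x, -y, -z); pixel columns grow to the right and rows downward; lengths in m; the calibration is good to about 2 mm. A picture is of the moment at which its call begins. camera_info takes no time and is no camera call.
- robot.job_done(): hands the job in, once; it reports no verdict.
Trained networks look in the newest picture that a camera, given by its name, has taken for a name from the list of things; names that differ only in an ending like _2 or _b are one class to them, and where a whole thing is asked for, a point or a joint stands for the part that bears it (a point fixed in the world has none). Each returns a list of dicts, best first, with "conf" (0 to 1); they miss things now and then, are a little off and sometimes report something else, mostly with a low value. They report only what shows in the picture. A call takes as long as a camera call.
- robot.trace(label, camera): "mask" (400x640 bool, what is visible of it) and "point" ([column, row] in pixels, amid what is visible of it).
The state is a dict: "t": time; "joint_pos": joint angles; "joint_velocities": joint speeds; "joint_efforts": joint torques, N m; "tool_pos": TCP position; "tool_rot": TCP orientation; "contact_force": force on the tool from outside, world axes, zero at the start; "ft_torque": the same for the moment, N m; "opening": finger opening in m.
Only numpy, scipy, OpenCV 4.12 (cv2) and the standard library are available. Lean on these libraries where they do the work, as an engineer would, in place of code of your own. Each camera call takes 0.05 s, during which the arm holds its last target.

## Working session

There is one attempt and no reset: what is moved stays moved. The work goes in short steps, Python scripts to look and compute and a tool call to move; the robot and the scene stay as the last step left them, time stands still between calls to the robot, and variables do not carry over. Pictures are saved under pics/ and viewed, and the job is handed in when it is done.

Besides the shell and the picture viewer there is one more tool, called after ">>>" by a JSON object that holds its "api" and its "payload", one argument or row to a line. carry_out: Moves the arm, as the interface text tells. Its arguments: {"type":"object","properties":{"moves":{"type":"array"},"fingers":{"type":"number"}},"required":["moves"]}

```bash
mkdir -p pics; python3 - <<'E'
from workcell import robot
import cv2,numpy as np
np.set_printoptions(precision=4,suppress=True)
for n in("scene","top"):
    f=robot.grab_frame(n); cv2.imwrite(f"pics/{n}0.png",f[:,:,::-1].copy())
    c=robot.camera_info(n); print(n,{k:np.array(v) if not isinstance(v,str) else v for k,v in c.items()})
    for l in("tall_vial","cell_pad","small_vial_a"):
        for r in robot.trace(l,n):
            ys,xs=np.where(r["mask"]); print(l,r["conf"],r["point"],xs.min(),xs.max(),ys.min(),ys.max())
s=robot.observe(); print({k:np.array(v) for k,v in s.items()})
E
```

```text
scene {'intrinsics': array([[448.0082,   0.    , 321.0159],
       [  0.    , 448.0082, 202.2696],
       [  0.    ,   0.    ,   1.    ]]), 'extrinsics': array([[ 0.7776, -0.6284, -0.0208, -0.3589],
       [ 0.3205,  0.3677,  0.8729, -0.235 ],
       [-0.5409, -0.6855,  0.4874, -0.5551],
       [ 0.    ,  0.    ,  0.    ,  1.    ]])}
tall_vial 0.82 [241.7, 178.8] 231 248 163 196
tall_vial 0.32 [360.5, 249.0] 354 369 232 258
cell_pad 0.45 [344.8, 237.9] 333 353 233 239
small_vial_a 0.81 [383.8, 266.7] 375 391 252 281
small_vial_a 0.78 [360.1, 248.6] 354 369 233 259
top {'intrinsics': array([[406.7329,   0.    , 317.3249],
       [  0.    , 406.7329, 202.0943],
       [  0.    ,   0.    ,   1.    ]]), 'extrinsics': array([[ 0.0131, -0.9999, -0.0061,  0.0465],
       [ 0.986 ,  0.0119,  0.1665, -0.5211],
       [-0.1665, -0.0082,  0.986 , -0.9394],
       [ 0.    ,  0.    ,  0.    ,  1.    ]])}
tall_vial 0.76 [215.7, 224.3] 209 226 217 232
cell_pad 0.81 [348.8, 215.6] 338 357 205 224
small_vial_a 0.69 [399.1, 226.0] 394 406 221 232
{'t': array(0.4), 'joint_pos': array([-1.2801,  0.2205,  1.5267,  0.    ,  1.3947, -0.1261]), 'joint_velocities': array([ 0.0018, -0.0011, -0.0021,  0.0026,  0.0001,  0.0008]), 'joint_efforts': array([  0.0002, -49.387 , -38.7084,   0.0699,   0.0501,  -0.    ]), 'tool_pos': array([ 0.253 , -0.5714,  0.2224]), 'tool_rot': array([[ 0.9144,  0.4048, -0.0001],
       [ 0.4048, -0.9144,  0.0003],
       [ 0.0001, -0.0003, -1.    ]]), 'contact_force': array([-0.0809, -0.1772, -0.3839]), 'ft_torque': array([-0.0348, -0.0206, -0.014 ]), 'opening': array(0.0867)}
```

View pics/scene0.png

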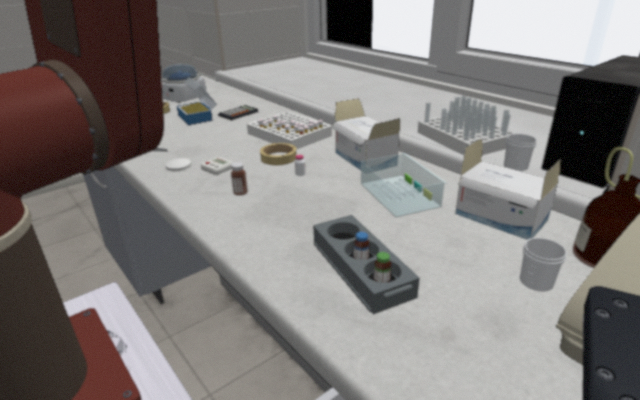

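View pics/top0.png

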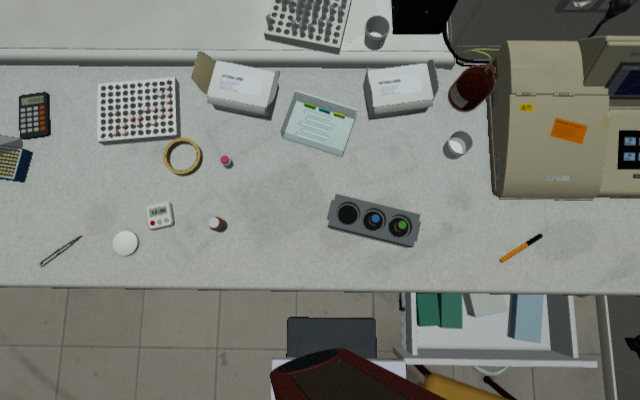

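```bash
python3 - <<'E'
import cv2
a=cv2.imread("pics/scene0.png")[140:300,200:440]; cv2.imwrite("pics/sz.png",cv2.resize(a,None,fx=3.3,fy=3.3,interpolation=cv2.INTER_CUBIC))
a=cv2.imread("pics/top0.png")[160:280,190:430]; cv2.imwrite("pics/tz.png",cv2.resize(a,None,fx=3.3,fy=3.3,interpolation=cv2.INTER_CUBIC))
E
```

```text
(no output)
```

View pics/sz.png

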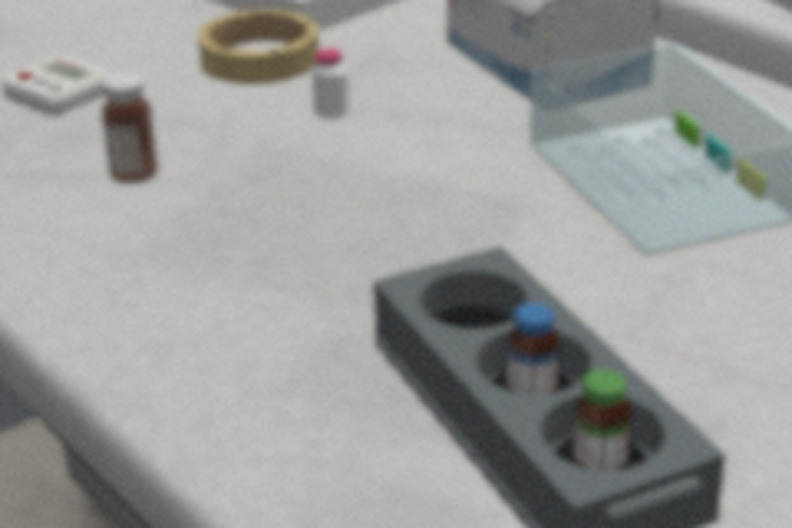

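View pics/tz.png

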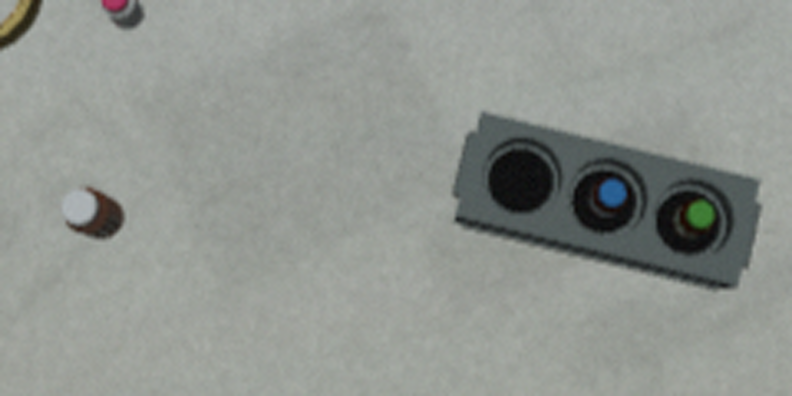

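The bare cell is the leftmost in the top picture, near (348,214). The middle cell has the blue-cap vial at (375,219) and the right cell has the green-cap vial at (402,225). The tall vial's white cap is at (214,223), and the magenta-capped spare at (226,160) isn't wanted.

```bash
cat > h.py <<'E'
from workcell import robot
import numpy as np,cv2
np.set_printoptions(precision=4,suppress=True)
def ray(cam,uv,z):
    c=robot.camera_info(cam);K=np.array(c["intrinsics"]);E=np.array(c["extrinsics"])
    p=np.linalg.inv(K)@np.array([uv[0],uv[1],1.]);d=E[:3,:3].T@(p*[1,-1,-1]);o=-E[:3,:3].T@E[:3,3]
    return (o+d*(z-o[2])/d[2])[:2]
def proj(cam,P):
    c=robot.camera_info(cam);K=np.array(c["intrinsics"]);E=np.array(c["extrinsics"])
    q=(np.atleast_2d(P)@E[:3,:3].T+E[:3,3])*[1,-1,-1];q=q@K.T
    return q[:,:2]/q[:,2:]
E
cat > m.py <<'E'
from h import *
from scipy.optimize import minimize
t=cv2.imread("pics/top0.png").astype(float)
T=lambda u,v:(190+u/3.3,160+v/3.3)
S=lambda u,v:(200+u/3.3,140+v/3.3)
print("rims top",[ray("top",T(*q),.0405) for q in((523,176),(609,196),(694,217))])
print("rims scene",[ray("scene",S(*q),.0405) for q in((475,312),(534,362),(604,433))])
print("corners",[ray("top",T(*q),.0405) for q in((485,112),(760,180),(733,287),(456,220))])
print("captop",ray("top",T(80,207),.07),ray("scene",S(125,83),.068))
# silhouette fit
def sil(cam,x,y):
    a=np.linspace(0,2*np.pi,40)
    m=np.zeros((400*8,640*8),np.uint8)
    for r,z0,z1 in((.0165,0,.058),(.013,.058,.07)):
        P=np.array([[x+r*np.cos(b),y+r*np.sin(b),z] for b in a for z in(z0,z1)])
        h=cv2.convexHull(((proj(cam,P)+.5)*8).astype(np.int32)); cv2.fillConvexPoly(m,h,255)
    return cv2.resize(m,(640,400),interpolation=cv2.INTER_AREA)/255.
M={}
for cam in("top","scene"):
    robot.grab_frame(cam); M[cam]=robot.trace("tall_vial",cam)[0]["mask"].astype(float)
for cams in(("top",),("scene",),("top","scene")):
    f=lambda p:sum(np.abs(sil(c,*p)-M[c]).sum() for c in cams)
    r=minimize(f,ray("top",T(80,207),.07),method="Nelder-Mead",options=dict(initial_simplex=[ray("top",T(80,207),.07)+d for d in((0,0),(.01,0),(0,.01))]));print(cams,r.x,r.fun)
r=robot.trace("cell_pad","top"); 
for q in r: print(q["conf"],q["point"],ray("top",q["point"],.0205))
print(robot.observe()["t"])
E
python3 m.py
```

```text
rims top [array([ 0.4945, -0.0225]), array([ 0.4805, -0.0852]), array([ 0.4659, -0.1468])]
rims scene [array([ 0.4868, -0.0332]), array([ 0.4791, -0.0862]), array([ 0.4645, -0.1484])]
corners [array([0.5418, 0.0055]), array([ 0.4936, -0.1954]), array([ 0.4156, -0.1738]), array([0.4616, 0.0262])]
captop [0.4643 0.293 ] [0.466  0.2909]
('top',) [0.4645 0.2947] 18.95686274509804
('scene',) [0.4663 0.2927] 33.63137254901961
('top', 'scene') [0.4663 0.294 ] 70.48235294117647
0.61 [349.1, 216.6] [ 0.4892 -0.0254]
0.65
```

```bash
cat > ov.py <<'E'
from h import *
import sys
c=np.array([.4803,-.0848]);th=np.radians(13)
yv=np.array([np.sin(th),np.cos(th)]);xv=np.array([np.cos(th),-np.sin(th)])
a=np.linspace(0,2*np.pi,60)
for cam,box in(("top",(160,280,190,430)),("scene",(140,300,200,440))):
    im=cv2.imread(f"pics/{cam}0.png");s=3.3
    im=cv2.resize(im[box[0]:box[1],box[2]:box[3]],None,fx=s,fy=s,interpolation=cv2.INTER_CUBIC)
    def d(P,col):
        q=(proj(cam,P)-[box[2],box[0]]+.5)*s-.5
        cv2.polylines(im,[q.astype(np.int32)],True,col,1)
    for k in(-1,0,1):
        o=c+k*.064*yv
        for z,col in((.0405,(0,255,255)),(.0205,(255,0,255))):
            d(np.array([[*(o+.0285*(np.cos(t)*xv+np.sin(t)*yv)),z] for t in a]),col)
        if k==1:print("cell",o)
    d(np.array([[*(c+u*.04*xv+v*.105*yv),.04] for u,v in((1,1),(1,-1),(-1,-1),(-1,1))]),(0,255,0))
    v=np.array([.4655,.2935])
    for r,z in((.0165,0),(.013,.07)): d(np.array([[v[0]+r*np.cos(t),v[1]+r*np.sin(t),z] for t in a]),(0,255,0))
    cv2.imwrite(f"pics/ov_{cam}.png",im)
E
python3 ov.py
```

```text
cell [ 0.4947 -0.0224]
cell [ 0.4947 -0.0224]
```

View pics/ov_top.png

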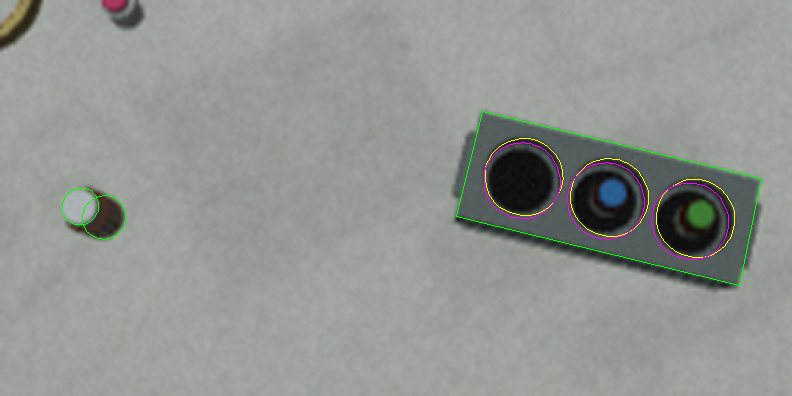

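View pics/ov_scene.png

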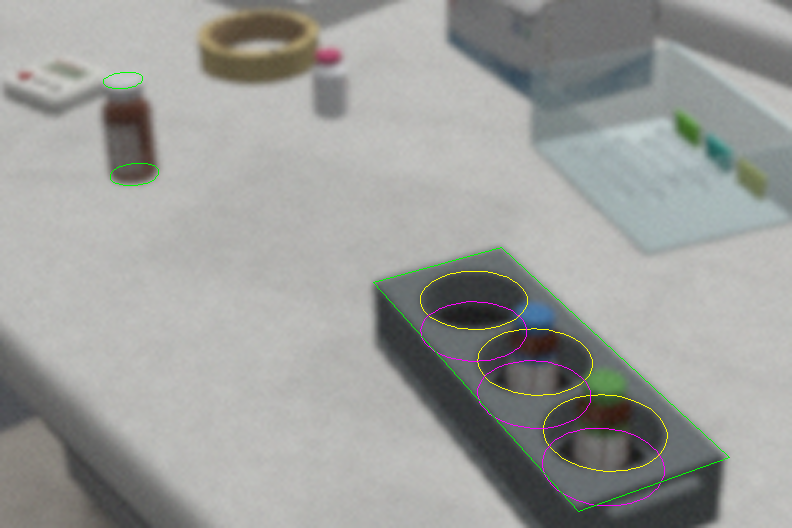

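The model lines up with both pictures: bare cell at about (0.4945, -0.0225), tray yaw -13°, tall vial at about (0.4655, 0.2935).

>>> {"api": "carry_out", "payload": {
  "moves": [
    [0.044, -0.04, 0, -6],
    [0.089, -0.081, 0, -12],
    [0.133, -0.121, 0, -18],
    [0.177, -0.162, 0, -24],
    [0.222, -0.202, 0, -30],
    [0.266, -0.243, 0, -36],
    [0.31, -0.283, 0, -42],
    [0.354, -0.323, 0, -48],
    [0.399, -0.364, 0, -53],
    [0.443, -0.404, 0, -53]
  ],
  "fingers": 0
}}

```text
t: 1.9
tool_pos: [0.4952, -0.0208, 0.223]
tool_rot: [[0.226, 0.974, 0.001], [0.974, -0.226, -0.0], [-0.0, 0.001, -1.0]]
contact_force: [0.7, -0.8, 0.0]
opening: 0.0017
```

```bash
cat > st.py <<'E'
from h import *
import sys
s=robot.observe();R=np.array(s["tool_rot"]);p=np.array(s["tool_pos"])
print(s["t"],p,"yaw_y",np.degrees(np.arctan2(R[1,1],R[0,1])),"open",s["opening"],"F",np.array(s["contact_force"]),"q",np.array(s["joint_pos"]))
print(R)
if len(sys.argv)>3: print("shift",R.T@(np.array([float(a) for a in sys.argv[1:4]])-p))
E
python3 st.py .4945 -.0225 .12
```

```text
1.9 [ 0.4952 -0.0208  0.223 ] yaw_y -13.056436772184732 open 0.0016824651074095346 F [ 0.667  -0.8096  0.0322] q [-0.2012 -0.0947  1.856  -0.0001  1.379   0.0267]
[[ 0.2259  0.9741  0.0013]
 [ 0.9741 -0.2259 -0.0004]
 [-0.0001  0.0014 -1.    ]]
shift [-0.0018 -0.0005  0.103 ]
```

>>> {"api": "carry_out", "payload": {
  "moves": [
    [-0.002, 0, 0.03, 0],
    [-0.002, 0, 0.08, 0],
    [-0.002, 0, 0.13, 0],
    [-0.002, 0, 0.16, 0],
    [-0.002, 0, 0.173, 0],
    [-0.002, 0, 0.173, 0]
  ]
}}

```text
t: 2.65
tool_pos: [0.4939, -0.0247, 0.0494]
tool_rot: [[0.227, 0.974, -0.001], [0.974, -0.227, 0.0], [0.0, -0.001, -1.0]]
contact_force: [-0.0, 0.2, 0.1]
opening: 0.0007
```

```bash
python3 - <<'E'
from h import *
for n in("scene","top"):
    f=robot.grab_frame(n)[:,:,::-1].copy()
    cv2.imwrite(f"pics/{n}1.png",cv2.resize(f[140:300,250:450] ,None,fx=3.5,fy=3.5,interpolation=cv2.INTER_CUBIC))
E
python3 st.py
```

```text
2.75 [ 0.4953 -0.025   0.051 ] yaw_y -13.122981194763224 open 0.0005075193181339373 F [-0.0354  0.9434  0.0411] q [-0.2095  0.112   1.9986  0.      1.0286  0.0195]
[[ 0.227   0.9739  0.0023]
 [ 0.9739 -0.227  -0.0005]
 [ 0.0001  0.0024 -1.    ]]
```

View pics/scene1.png

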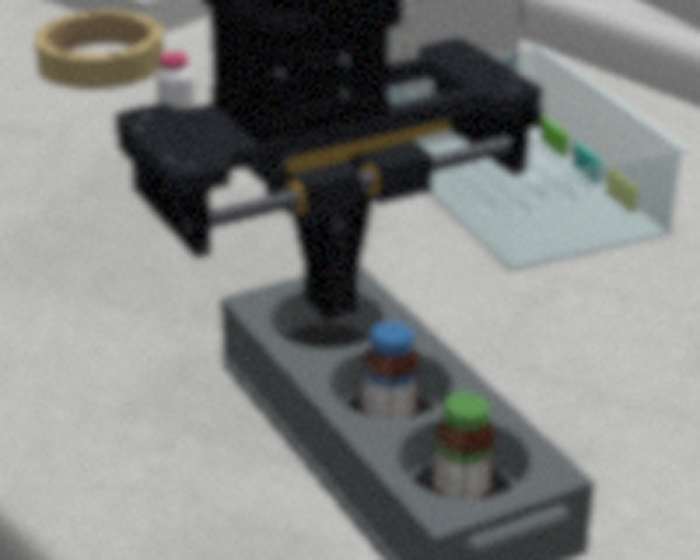

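The shut fingers are centred over the bare cell at about (335,305) in the crop. Next I go down to just above the pad.

>>> {"api": "carry_out", "payload": {
  "moves": [
    [0.002, 0, 0.008, 0],
    [0.002, 0, 0.016, 0],
    [0.002, 0, 0.022, 0],
    [0.002, 0, 0.026, 0],
    [0.002, 0, 0.026, 0]
  ]
}}

```text
t: 3.38
tool_pos: [0.4941, -0.0227, 0.0231]
tool_rot: [[0.227, 0.974, -0.001], [0.974, -0.227, 0.0], [-0.0, -0.001, -1.0]]
contact_force: [0.3, 0.7, 0.3]
opening: 0.0001
```

>>> {"api": "carry_out", "payload": {
  "moves": [
    [0, 0, 0.001, 0],
    [0, 0, 0.002, 0],
    [0, 0, 0.003, 0],
    [0, 0, 0.003, 0]
  ]
}}

```text
t: 3.88
tool_pos: [0.4947, -0.0228, 0.0209]
tool_rot: [[0.227, 0.974, 0.0], [0.974, -0.227, -0.0], [-0.0, 0.0, -1.0]]
contact_force: [-2.1, -0.0, 4.5]
opening: 0.0005
```

>>> {"api": "carry_out", "payload": {
  "moves": [
    [0, 0, 0.001, 0],
    [0, 0, 0.001, 0],
    [0, 0, 0.001, 0]
  ]
}}

```text
t: 4.25
tool_pos: [0.4948, -0.0228, 0.0208]
tool_rot: [[0.227, 0.974, -0.0], [0.974, -0.227, -0.0], [-0.0, -0.0, -1.0]]
contact_force: [-6.3, 1.3, 14.0]
opening: 0.0007
```

```bash
python3 st.py .4655 .2935 .2
```

```text
4.25 [ 0.4948 -0.0228  0.0208] yaw_y -13.107373761518025 open 0.0006711723230040925 F [-6.2565  1.264  13.9922] q [-0.2053  0.1648  2.0087 -0.0002  0.9682  0.0236]
[[ 0.2268  0.9739 -0.0001]
 [ 0.9739 -0.2268 -0.0001]
 [-0.0002 -0.0001 -1.    ]]
shift [ 0.3014 -0.1002 -0.1792]
```

Firm contact: 14 N at z = 0.0208, the pad top, with no further travel. The cell is clear, so I retract and go to the vial.

>>> {"api": "carry_out", "payload": {
  "moves": [
    [0, 0, -0.02, 0],
    [0, 0, -0.07, 0],
    [0, 0, -0.13, 0],
    [0.04, -0.013, -0.16, 0],
    [0.09, -0.03, -0.17, 0],
    [0.145, -0.048, -0.17, 0],
    [0.2, -0.066, -0.17, 0],
    [0.255, -0.085, -0.17, 0],
    [0.301, -0.1, -0.17, 0],
    [0.301, -0.1, -0.17, 0]
  ],
  "fingers": 0
}}

```text
t: 5.5
tool_pos: [0.4645, 0.296, 0.1892]
tool_rot: [[0.223, 0.975, -0.0], [0.975, -0.223, 0.001], [0.001, -0.0, -1.0]]
contact_force: [0.7, -0.5, 0.4]
opening: 0.0006
```

>>> {"api": "carry_out", "payload": {
  "moves": [
    [0, 0, 0, 0],
    [0, 0, 0, 0],
    [0, 0, 0, 0],
    [0, 0, 0, 0]
  ],
  "fingers": 1
}}

```text
t: 6.0
tool_pos: [0.4658, 0.2924, 0.1897]
tool_rot: [[0.228, 0.974, 0.0], [0.974, -0.228, 0.0], [0.0, 0.0, -1.0]]
contact_force: [0.6, -0.1, -1.2]
opening: 0.0323
```

```bash
python3 - <<'E'
from h import *
for n in("scene","top"):
    f=robot.grab_frame(n)[:,:,::-1].copy()
    cv2.imwrite(f"pics/{n}2.png",cv2.resize(f[80:290,180:440] ,None,fx=2.8,fy=2.8,interpolation=cv2.INTER_CUBIC))
E
python3 st.py .4655 .2935 .027
```

```text
6.1 [0.4657 0.2927 0.1896] yaw_y -13.165249063137644 open 0.04033802264457538 F [0.0151 0.5685 0.0296] q [0.4177 0.0675 1.7595 0.     1.3145 0.6475]
[[ 0.2278  0.9737  0.0001]
 [ 0.9737 -0.2278  0.0001]
 [ 0.0001  0.0001 -1.    ]]
shift [ 0.0007 -0.0004  0.1626]
```

View pics/scene2.png

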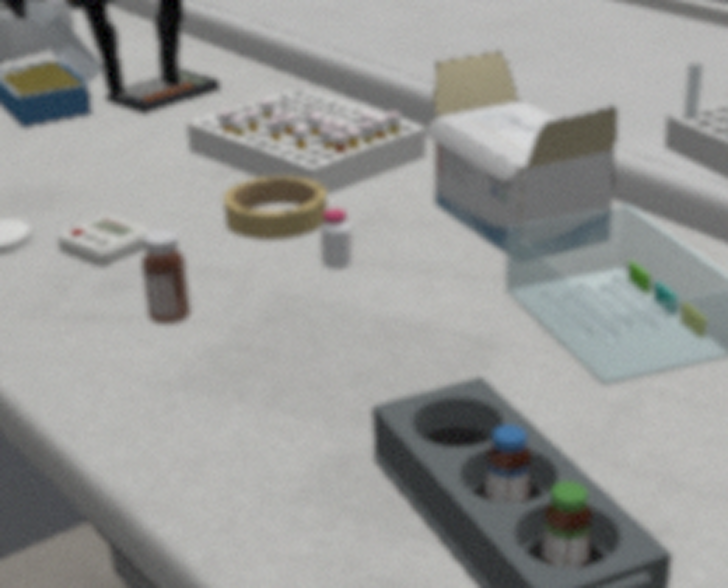

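View pics/top2.png

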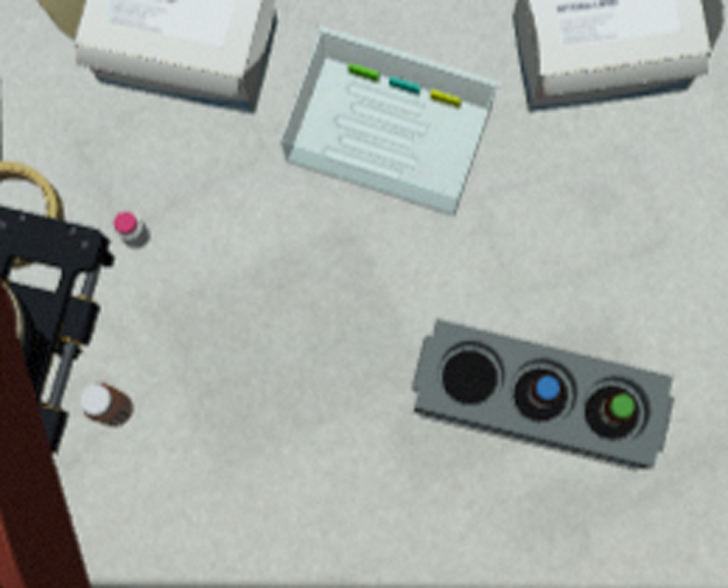

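```bash
python3 - <<'E'
from h import *
for z in(.19,.07,0): print(z,proj("scene",[.4657,.2927,z]),proj("top",[.4657,.2927,z]))
E
```

```text
0.19 [[230.6326 110.3605]] [[199.3842 215.2237]]
0.07 [[237.2118 164.0906]] [[214.3833 222.1427]]
0 [[240.6969 192.5528]] [[221.5247 225.437 ]]
```

The fingertips project where the scene picture shows them, around (231,110), directly above the vial. The top of the tray is unchanged. I let the fingers open, then go down.

>>> {"api": "carry_out", "payload": {
  "moves": [
    [0, 0, 0.02, 0],
    [0, 0, 0.05, 0],
    [0, 0, 0.08, 0],
    [0, 0, 0.08, 0],
    [0, 0, 0.08, 0],
    [0, 0, 0.08, 0]
  ],
  "fingers": 1
}}

```text
t: 6.85
tool_pos: [0.4667, 0.2936, 0.1114]
tool_rot: [[0.227, 0.974, 0.003], [0.974, -0.227, 0.001], [0.002, 0.002, -1.0]]
contact_force: [0.4, -0.0, -0.8]
opening: 0.0863
```

>>> {"api": "carry_out", "payload": {
  "moves": [
    [0, 0, 0.02, 0],
    [0, 0, 0.045, 0],
    [0, 0, 0.065, 0],
    [0, 0, 0.078, 0],
    [0, 0, 0.082, 0],
    [0, 0, 0.082, 0],
    [0, 0, 0.082, 0]
  ]
}}

```text
t: 7.72
tool_pos: [0.4662, 0.2934, 0.0285]
tool_rot: [[0.227, 0.974, 0.001], [0.974, -0.227, 0.001], [0.001, 0.001, -1.0]]
contact_force: [0.1, 0.2, -0.3]
opening: 0.0871
```

```bash
python3 - <<'E'
from h import *
f=robot.grab_frame("scene")[:,:,::-1].copy()
cv2.imwrite("pics/scene3.png",cv2.resize(f[110:230,170:310] ,None,fx=5,fy=5,interpolation=cv2.INTER_CUBIC))
E
python3 st.py .4655 .2935 .027
```

```text
7.775 [0.4661 0.2934 0.0284] yaw_y -13.115687680237167 open 0.08719272764681188 F [ 0.0509 -0.1516  0.6644] q [ 0.4187  0.2694  1.8647 -0.      1.0059  0.6476]
[[ 0.2269  0.9739  0.0014]
 [ 0.9739 -0.2269  0.0006]
 [ 0.0009  0.0013 -1.    ]]
shift [-0.0001 -0.0006  0.0014]
```

View pics/scene3.png

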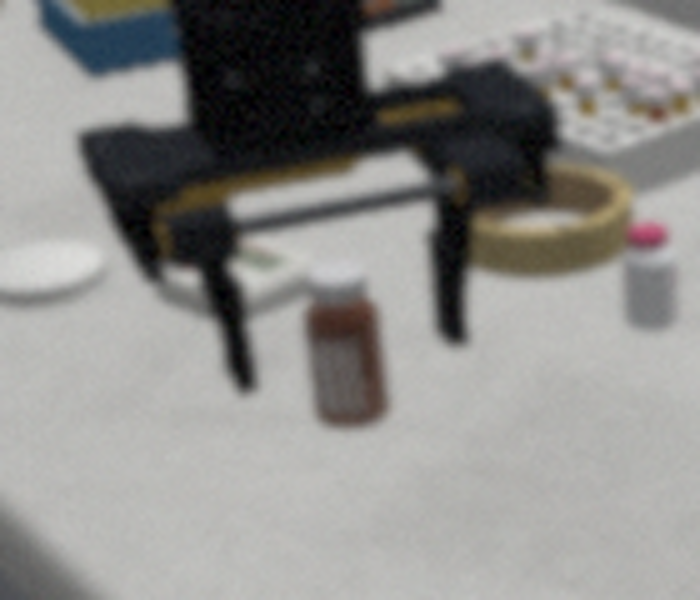

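The vial at crop (345,345) stands midway between the open fingers. Closing.

>>> {"api": "carry_out", "payload": {
  "moves": [
    [0, 0, 0.001, 0],
    [0, 0, 0.001, 0],
    [0, 0, 0.001, 0],
    [0, 0, 0.001, 0],
    [0, 0, 0.001, 0],
    [0, 0, 0.001, 0],
    [0, 0, 0.001, 0],
    [0, 0, 0.001, 0],
    [0, 0, 0.001, 0],
    [0, 0, 0.001, 0]
  ],
  "fingers": 0
}}

```text
t: 9.02
tool_pos: [0.4655, 0.2931, 0.0265]
tool_rot: [[0.227, 0.974, -0.0], [0.974, -0.227, -0.0], [-0.0, -0.0, -1.0]]
contact_force: [0.4, 0.5, -0.2]
opening: 0.0318
```

```bash
python3 st.py .4945 -.0225 .15
```

```text
9.025 [0.4655 0.2931 0.0265] yaw_y -13.118226929827728 open 0.03179057473143996 F [ 0.4118  0.4771 -0.1843] q [0.4186 0.272  1.8658 0.     1.0038 0.6476]
[[ 0.227   0.9739 -0.    ]
 [ 0.9739 -0.227  -0.    ]
 [-0.     -0.     -1.    ]]
shift [-0.3008  0.0999 -0.1235]
```

Gripped, opening 31.8 mm. Lifting now, with a check before the transfer.

>>> {"api": "carry_out", "payload": {
  "moves": [
    [0, 0, -0.005, 0],
    [0, 0, -0.02, 0],
    [0, 0, -0.05, 0],
    [0, 0, -0.08, 0],
    [0, 0, -0.11, 0],
    [0, 0, -0.123, 0],
    [0, 0, -0.123, 0]
  ]
}}

```text
t: 9.9
tool_pos: [0.4662, 0.2935, 0.1509]
tool_rot: [[0.227, 0.974, 0.002], [0.974, -0.227, 0.001], [0.002, 0.002, -1.0]]
contact_force: [-0.1, -0.4, -1.3]
opening: 0.0323
```

```bash
python3 - <<'E'
from h import *
f=robot.grab_frame("scene")[:,:,::-1].copy()
cv2.imwrite("pics/scene4.png",cv2.resize(f[80:220,170:310] ,None,fx=4,fy=4,interpolation=cv2.INTER_CUBIC))
E
python3 st.py .4945 -.0225 .15
```

```text
9.95 [0.4654 0.2931 0.1495] yaw_y -13.118182183674962 open 0.03179993381693221 F [-0.2844 -0.5583 -0.2225] q [ 0.4186  0.1062  1.797  -0.      1.2382  0.6476]
[[ 0.227   0.9739  0.0002]
 [ 0.9739 -0.227   0.0001]
 [ 0.0001  0.0002 -1.    ]]
shift [-0.3007  0.1    -0.0006]
```

View pics/scene4.png

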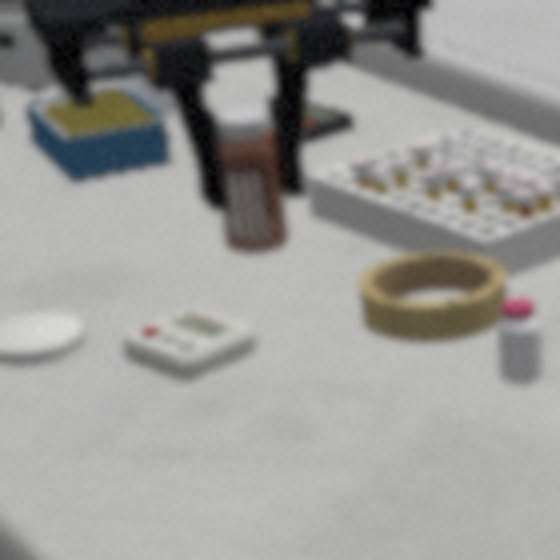

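The vial at crop (248,180) is held upright off the table. Carrying it over the cell.

>>> {"api": "carry_out", "payload": {
  "moves": [
    [-0.02, 0.007, 0, 0],
    [-0.06, 0.02, 0, 0],
    [-0.11, 0.037, 0, 0],
    [-0.16, 0.053, 0, 0],
    [-0.21, 0.07, 0, 0],
    [-0.255, 0.085, 0, 0],
    [-0.285, 0.095, 0, 0],
    [-0.301, 0.1, 0, 0],
    [-0.301, 0.1, 0, 0],
    [-0.301, 0.1, 0, 0]
  ]
}}

```text
t: 11.2
tool_pos: [0.4942, -0.0217, 0.1491]
tool_rot: [[0.226, 0.974, -0.001], [0.974, -0.226, 0.001], [0.0, -0.001, -1.0]]
contact_force: [-0.3, 0.1, 0.2]
opening: 0.032
```

>>> {"api": "carry_out", "payload": {
  "moves": [
    [0, 0, 0.02, 0],
    [0, 0, 0.04, 0],
    [0, 0, 0.06, 0],
    [0, 0, 0.07, 0],
    [0, 0, 0.07, 0],
    [0, 0, 0.07, 0]
  ]
}}

```text
t: 11.95
tool_pos: [0.4952, -0.0225, 0.0803]
tool_rot: [[0.227, 0.974, 0.001], [0.974, -0.227, -0.0], [0.0, 0.001, -1.0]]
contact_force: [-0.2, -0.3, -0.6]
opening: 0.0319
```

```bash
python3 - <<'E'
from h import *
for n in("scene","top"):
    f=robot.grab_frame(n)[:,:,::-1].copy()
    cv2.imwrite(f"pics/{n}5.png",cv2.resize(f[140:300,250:450] ,None,fx=3.5,fy=3.5,interpolation=cv2.INTER_CUBIC))
E
python3 st.py .4945 -.0225 .047
```

```text
12.05 [ 0.4953 -0.0228  0.0805] yaw_y -13.111315267876103 open 0.03159607377792332 F [-0.376  -0.5964 -0.1445] q [-0.2051  0.0654  1.9838  0.      1.0907  0.0237]
[[ 0.2268  0.9739  0.0016]
 [ 0.9739 -0.2268 -0.0003]
 [ 0.0001  0.0016 -1.    ]]
shift [ 0.0001 -0.0009  0.0335]
```

View pics/scene5.png

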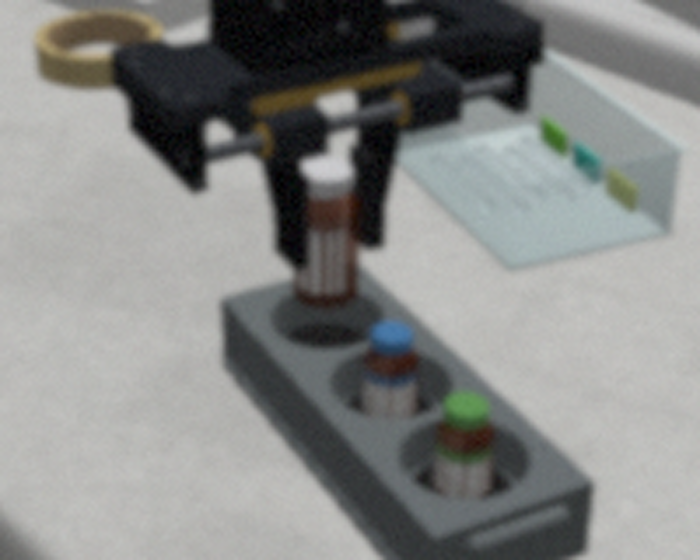

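The vial is centred over the bare cell at crop (328,300), clear of the rim and the blue-cap vial. Lowering.

>>> {"api": "carry_out", "payload": {
  "moves": [
    [0, -0.001, 0.008, 0],
    [0, -0.001, 0.016, 0],
    [0, -0.001, 0.023, 0],
    [0, -0.001, 0.028, 0],
    [0, -0.001, 0.031, 0],
    [0, -0.001, 0.031, 0],
    [0, -0.001, 0.031, 0]
  ]
}}

```text
t: 12.92
tool_pos: [0.4938, -0.0225, 0.0488]
tool_rot: [[0.227, 0.974, 0.0], [0.974, -0.227, -0.0], [0.0, 0.0, -1.0]]
contact_force: [-0.2, 0.2, -0.9]
opening: 0.0317
```

>>> {"api": "carry_out", "payload": {
  "moves": [
    [0, 0, 0.001, 0],
    [0, 0, 0.002, 0],
    [0, 0, 0.002, 0]
  ]
}}

```text
t: 13.3
tool_pos: [0.4938, -0.0225, 0.047]
tool_rot: [[0.227, 0.974, 0.0], [0.974, -0.227, -0.0], [0.0, 0.0, -1.0]]
contact_force: [-1.6, -0.3, 4.1]
opening: 0.0318
```

The vial touches down at the expected height (4.1 N at z = 0.047). Releasing.

>>> {"api": "carry_out", "payload": {
  "moves": [
    [0, 0, 0, 0],
    [0, 0, 0, 0],
    [0, 0, 0, 0],
    [0, 0, 0, 0],
    [0, 0, 0, 0],
    [0, 0, 0, 0],
    [0, 0, 0, 0],
    [0, 0, 0, 0]
  ],
  "fingers": 0.8
}}

```text
t: 14.3
tool_pos: [0.4936, -0.0225, 0.0465]
tool_rot: [[0.227, 0.974, 0.0], [0.974, -0.227, -0.0], [-0.0, 0.0, -1.0]]
contact_force: [0.2, -0.0, -0.8]
opening: 0.0699
```

```bash
python3 - <<'E'
from h import *
f=robot.grab_frame("scene")[:,:,::-1].copy()
cv2.imwrite(f"pics/scene6.png",cv2.resize(f[140:300,250:450] ,None,fx=3.5,fy=3.5,interpolation=cv2.INTER_CUBIC))
E
python3 st.py
```

```text
14.35 [ 0.4936 -0.0225  0.0466] yaw_y -13.12009974784471 open 0.06976472792949334 F [ 0.3704  0.0485 -0.3472] q [-0.2053  0.117   2.0032 -0.      1.0214  0.0237]
[[ 0.227   0.9739  0.    ]
 [ 0.9739 -0.227  -0.    ]
 [-0.      0.     -1.    ]]
```

View pics/scene6.png

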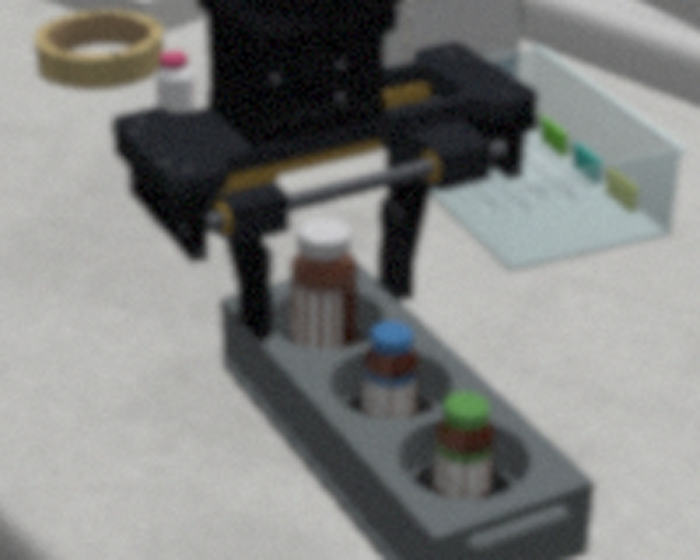

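The vial stands upright in the cell at crop (323,290), with both fingers clear of it. Retreating straight up.

>>> {"api": "carry_out", "payload": {
  "moves": [
    [0, 0, -0.01, 0],
    [0, 0, -0.03, 0],
    [0, 0, -0.06, 0],
    [0, 0, -0.1, 0],
    [0, 0, -0.15, 0],
    [0, 0, -0.2, 0],
    [0, 0, -0.22, 0],
    [0, 0, -0.22, 0]
  ]
}}

```text
t: 15.35
tool_pos: [0.4948, -0.0227, 0.2693]
tool_rot: [[0.227, 0.974, 0.005], [0.974, -0.227, -0.001], [0.0, 0.005, -1.0]]
contact_force: [-0.6, 0.1, -0.3]
opening: 0.0696
```

```bash
python3 - <<'E'
from h import *
f=robot.grab_frame("scene")[:,:,::-1].copy()
cv2.imwrite(f"pics/scene7.png",cv2.resize(f[140:300,250:450] ,None,fx=3.5,fy=3.5,interpolation=cv2.INTER_CUBIC))
for q in robot.trace("tall_vial","scene")[:2]: print(q["conf"],q["point"])
print(proj("scene",[.4938,-.0225,.0205+.07]),proj("scene",[.4938,-.0225,.055]))
E
python3 st.py
```

```text
0.74 [344.4, 220.7]
[[342.9771 205.8245]] [[342.9143 223.5468]]
15.45 [ 0.4931 -0.0224  0.2659] yaw_y -13.11934593856473 open 0.0699757558688885 F [-0.1049  0.5636 -1.3733] q [-0.2053 -0.125   1.8034  0.      1.4639  0.0237]
[[ 0.227   0.9739 -0.0008]
 [ 0.9739 -0.227   0.0002]
 [-0.     -0.0008 -1.    ]]
```

View pics/scene7.png

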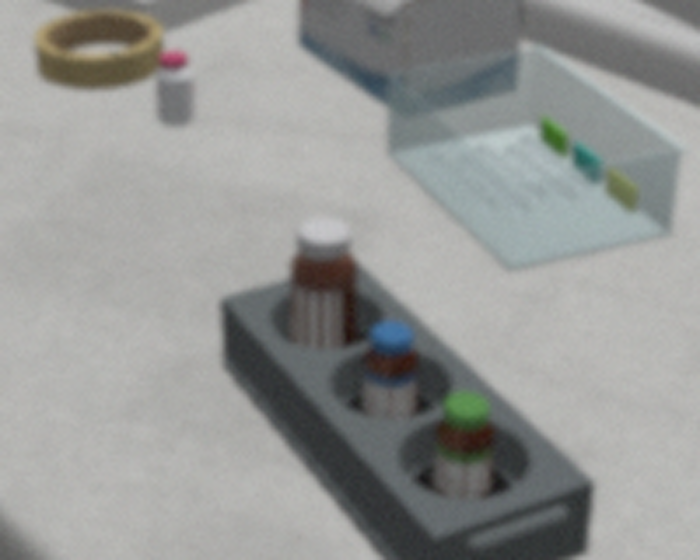

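The tall vial stands upright in its cell at crop (323,285), and both small vials are upright where they were. The robot is clear.

```bash
python3 -c "
from workcell import robot
print(robot.job_done())"
```

```text
the job is handed in; nothing more can be done
None
```

The tall vial now stands upright in the bare cell, the left one in the top picture, and the job is handed in. The clock read about 15.5 s at hand-in.

- **Touch check:** I shut the empty fingers and pressed them on the cell's pad. They met firm contact at z = 0.0208 m, where the pad top should be. The force rose to 14 N without further travel, so the cell was clear.
- **Pick and place:** I gripped the tall vial by its upper body with the fingers closing along the tray's x. I then lowered it until it met the pad (4.1 N at the expected height), opened the fingers and backed straight up.
- **Last checks:** The final scene picture shows the tall vial upright in the cell, within about 2–3 pixels of where it should appear. The blue- and green-capped vials are upright in their cells, the spare vial was not moved, and the gripper is about 0.27 m up, touching nothing.
- **Disagreements:** The gripper read 31.8 mm across the 33 mm vial. A rim point I picked by eye for the bare cell in the scene picture was about 13 mm off. Overlaying the tray model on both pictures settled the position, and the pad touch agreed with it.

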